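Clamp nut for the glazing-bar jig

ROBOT

A 6-joint arm with a two-finger parallel gripper is mounted at the origin on the work surface. World frame = base frame: x ahead of the robot, y to its left, z up, the work surface at z = 0. Lengths are in m, angles in rad, forces in N, time in s.
With the tool pointing down it reaches from about 0.35 to 0.85 m from the base axis. Payload 8.1 kg.
Tool frame: the origin (TCP) lies at the very end of the fingers, on their centre line; the grasp point (between the pads) lies 19 mm behind it; z points along the fingers, y is the direction in which the jaws open and shut (so a half turn about z gives the same grasp; the last joint's range is limited). The gripper opens to 93 mm and grips with 3 to 60 N. Pads are 15 mm wide; open, the fingers measure 128 mm over their backs; the gripper's body (75 mm by 188 mm) begins 65 mm behind the grasp point.
Start: joints at [1.204, 0.13, 1.488, -0, 1.523, -0.085], TCP at [0.167, 0.576, 0.185] pointing down, gripper open.
Joint ranges: [-2.96, 2.96], [-0.89, 2.26], [0.02, 2.5], [-1.34, 4.48], [0, 2.73], [-2.66, 2.66]. Speed limits (rad/s): [2.39, 2.39, 2.79, 3.14, 3.14, 3.14].

INTERFACE

Orientations are given as a rotation vector (axis times angle).
In Python, from plant import robot gives the robot as it stands.
- The arm moves only by the shell command python3 -m inch 'ROWS' [FORCE]. ROWS is JSON, a list that holds one entry, the list of rows, each a list of 7 numbers: the shift along the tool's x, y, z in cm, then the turn, a rotation vector about the tool's x, y, z in degrees, then the gripper command: -1 is fully open, 1 is shut, values between are in proportion. A call has 1 to 5 rows; each row shifts and turns the commanded pose from where the row before left it, along the tool's axes as they then stand; what a row does not reach is not made up. A row lasts 1/10 s, in which the tool goes at most 50 mm and 8.59 degrees, less where a joint would pass 70% of its speed; a pose out of reach is approached as far as the arm can. A call with a gripper value outside its range is refused whole. The fingers move at their own pace and stop on an object; FORCE is the grip in N (left out, the last holds). Time passes only in rows, so rows that do not move let the fingers close. It gives the time, the measured TCP pose, the force and the opening at its end, in the units of the state.
- robot.read_state(): the state, without advancing time (a new reading comes with each control period).
- robot.read_camera(name): name is "side" or "top"; returns a dict with "image" (480x640x3 uint8, blue, green, red), "K" (3x3 intrinsics, pixels), "R" (3x3) and "t" (3): a world point X has camera coordinates R X + t. Camera axes: x right, y down, z forward; pixel columns grow to the right and rows downward; lengths in m; the calibration is good to about 2 mm. A picture is of the moment at which its call begins. There is no depth.
- robot.close_job(): hands the job in, once; it reports no verdict.
The state is a dict: "t": time; "q": joint angles; "dq": joint speeds; "joint_torque": joint torques, N m; "tool_pos": TCP position; "orientation": TCP orientation; "force": force on the tool from outside, world axes, zero at the start; "wrist_torque": the same for the moment, N m; "opening": finger opening in m.
Only numpy, scipy, OpenCV 4.12 (cv2) and the standard library are available. Lean on these libraries where they do the work, as an engineer would, in place of code of your own. Each camera call takes 0.05 s, during which the arm holds its last target. There are 200 camera calls.

TASK

The clamping jig that holds the white glazing bar has lost the nut from its upright stud. Of the three big hexagonal steel nuts on the bench, find the one that really goes on - try them if unsure - lower it over the stud's two side lugs until it lies flat on the jig's dark steel strap, and screw it a quarter turn, either way, so that it is locked under the lugs. Leave it released there, and leave the other two nuts off the jig.

Things in the scene. Friction and masses are not known exactly. Their poses are not given: they have to be found in the camera images.
- nut_long_slots: Steel hexagonal nut, flat on the bench, 66 mm across flats, 26 mm tall. Origin: centre of underside; z up, x to a corner, y to a flat (grasp across y, 66 mm). 30 mm bore with two slots along its +x and -x, 18 mm wide, about 56 mm from end to end: they pass over the stud's lugs; turned a quarter, the nut is held under them. The one that fits.
- nut_short_slots: Steel hexagonal nut, flat on the bench, 66 mm across flats, 26 mm tall. Origin: centre of underside; z up, x to a corner, y to a flat (grasp across y, 66 mm). 30 mm bore with two slots along its +x and -x, 18 mm wide, only 34 mm from end to end: it will not pass over the lugs and perches on them, 35 mm above the strap. Does not fit.
- nut_wide_bore: Steel hexagonal nut, flat on the bench, 66 mm across flats, 26 mm tall. Origin: centre of underside; z up, x to a corner, y to a flat (grasp across y, 66 mm). Plain hexagonal hole 53 mm across, no slots: it drops over stud and lugs but lifts off again however it is turned. Does not fit.
- stud_seat (a point): On the axis of the jig's fixed upright brass stud, at the strap's top (flat, 130 x 144 mm, 52 mm above bench). Stud 20 mm thick, 49 mm tall, tapered tip; two 6 mm thick lugs along +x and -x, 44 mm from end to end, 29 to 35 mm above this point. z up. White bar runs along x under the strap's +y edge. Slots pass the lugs within 10 degrees, 3 mm. Jig's place and yaw vary.
Mind the look-alikes: they are no part of the job. Leave any yellow look-alike of the nut_long_slots alone.

How it is judged:
By the outcome, as a careful person would: the job done as asked, in the order asked, and still so for the second after the job is handed in, with the robot touching nothing.
It also fails if it takes over 51 s, if anything falls off the work surface, if the arm or the gripper's body presses on something with over 40 N, if the wrist force passes 120 N, or if a joint passes its speed limit or range.

## Working session

There is one attempt and no reset: what is moved stays moved. The work goes in short steps, Python scripts to look and compute and a shell command to move; the robot and the scene stay as the last step left them, time stands still between calls to the robot, and variables do not carry over. Pictures are saved under pics/ and viewed, about 8 in all and at most 12, crops included, and the job is handed in when it is done.

```bash
mkdir -p pics; cat > h.py <<'E'
import numpy as np, cv2
from plant import robot
def cam(n):
    c=robot.read_camera(n); return c
def ray(c,u,v,z):
    K,R,t=[np.array(c[k],float) for k in("K","R","t")]
    d=R.T@np.linalg.solve(K,[u,v,1.]); o=-R.T@t
    return o+d*(z-o[2])/d[2]
def proj(c,X):
    K,R,t=[np.array(c[k],float) for k in("K","R","t")]
    p=K@(R@np.array(X,float)+t.ravel()); return p[:2]/p[2]
E
python3 - <<'E'
from h import *
for n in("top","side"):
    c=cam(n); cv2.imwrite(f"pics/{n}1.png",c["image"]); print(n,-np.array(c["R"]).T@np.array(c["t"]).ravel(), np.array(c["K"])[0,0])
print(robot.read_state())
E
```

```text
top [ 0.42865245 -0.07722556  1.27032776] 584.9614532020586
side [ 0.26473203 -0.51760934  0.6915147 ] 477.23235504903806
{'t': 0.1, 'q': array([ 1.20361188e+00,  1.31079222e-01,  1.48912694e+00, -1.12693948e-05,
        1.52300785e+00, -8.53863680e-02]), 'dq': array([ 0.00031599, -0.0014202 , -0.00166761,  0.00049834,  0.00166158,
        0.00019913]), 'joint_torque': array([ 2.58035754e-03, -5.61338818e+01, -4.93093443e+01,  7.72401458e-02,
        2.90833233e-02, -1.09995685e-04]), 'tool_pos': array([0.16662621, 0.57582429, 0.18362008]), 'orientation': array([-4.41133691e-01, -3.11010976e+00,  2.48557843e-03]), 'force': array([0.26700973, 0.25563981, 0.74232269]), 'wrist_torque': array([-0.00991144,  0.01557601, -0.02016696]), 'opening': 0.09265596514034855}
```

View pics/top1.png

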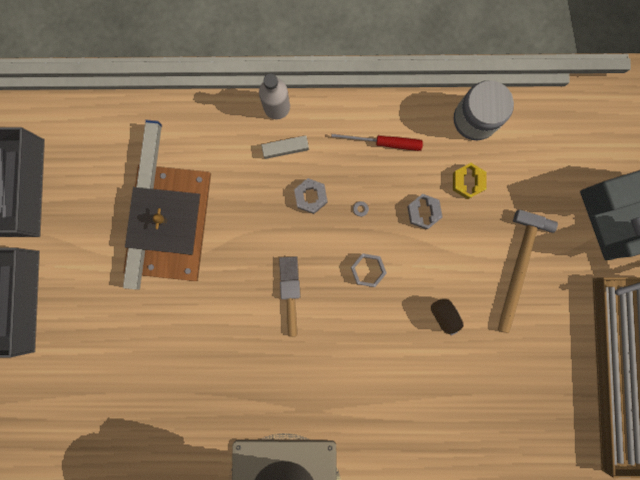

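View pics/side1.png

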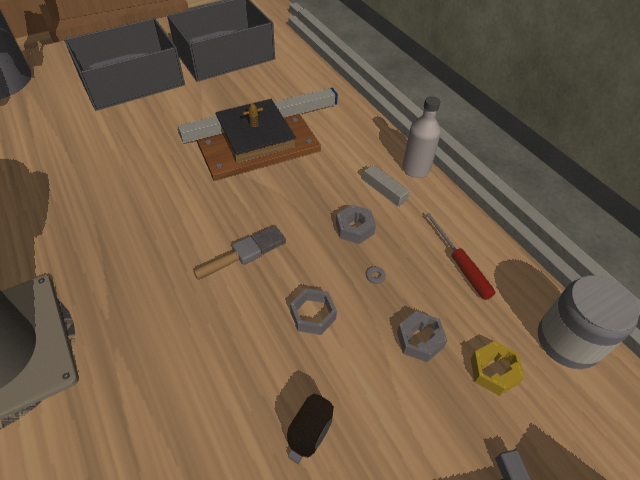

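The top view shows four things that could be taken for the nut: grey (425,211), which appears to have long slots; grey (311,196), which appears to have short slots; grey (368,270), with a plain wide bore; and yellow (470,180), the look-alike. The small washer at (360,209) is much too small. I choose (425,211). The jig stud is at about (155,218). Next is a close crop with measurements.

```bash
cat > m.py <<'E'
from h import *
c=cam("top"); im=c["image"]; cv2.imwrite("pics/t2.png",im)
hsv=cv2.cvtColor(im,cv2.COLOR_BGR2HSV)
def nut(u,v,r=28):
    m=np.zeros(im.shape[:2],np.uint8); m[v-r:v+r,u-r:u+r]=((hsv[...,1]<45)&(hsv[...,2]>85))[v-r:v+r,u-r:u+r]*255
    cs,h=cv2.findContours(m,cv2.RETR_CCOMP,cv2.CHAIN_APPROX_NONE)
    i=max(range(len(cs)),key=lambda k:cv2.contourArea(cs[k]))
    P=np.array([ray(c,*p[0],.026)[:2] for p in cs[i]])
    (a,b),R=cv2.minEnclosingCircle((P*1000).astype(np.float32)); print("outer",P.mean(0),(a,b),R)
    for k in range(len(cs)):
        if h[0][k][3]==i and cv2.contourArea(cs[k])>30:
            Q=np.array([ray(c,*p[0],.026)[:2] for p in cs[k]])*1000
            print(" hole",cv2.minAreaRect(Q.astype(np.float32)), Q.mean(0))
for p in((425,211),(311,196),(368,270)): nut(*p)
crops=[cv2.resize(im[v-30:v+30,u-30:u+30],(390,390),interpolation=cv2.INTER_CUBIC) for u,v in((425,211),(155,218))]
cv2.imwrite("pics/crop.png",np.hstack(crops))
E
python3 m.py
```

```text
outer [ 0.59264787 -0.30073683] (592.68994140625, -300.47882080078125) 36.928733825683594
 hole ((593.6444091796875, -300.8487854003906), (34.027286529541016, 62.48295211791992), 89.83367919921875) [ 592.92603245 -301.0083719 ]
outer [ 0.62703009 -0.05611046] (627.019287109375, -56.16569519042969) 36.666221618652344
 hole ((627.3233642578125, -55.531227111816406), (37.434139251708984, 34.923458099365234), 13.970494270324707) [627.19032175 -55.92762782]
outer [ 0.46690931 -0.17807978] (466.82745361328125, -177.8863525390625) 36.47108459472656
 hole ((466.89776611328125, -177.91815185546875), (56.58612823486328, 60.145484924316406), 44.72911071777344) [ 466.85332453 -177.94621666]
```

View pics/crop.png

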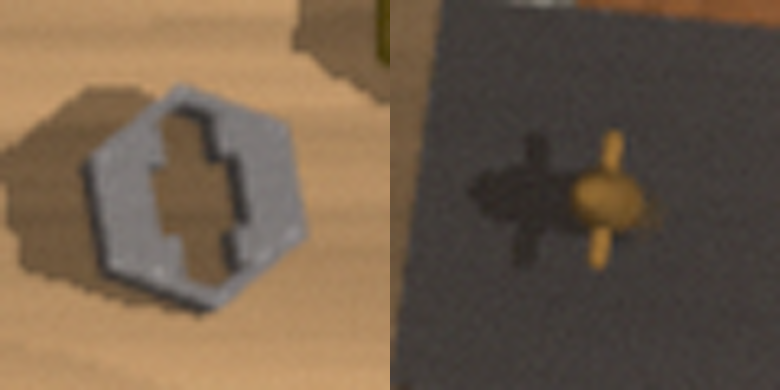

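The crop shows the nut at (425,211) with long slots pointing to two corners, at (423,194) and (428,229), so it is the one that fits. The stud's lug tips are at (159.6,208.5) and (157.2,229.2).

```bash
cat > m2.py <<'E'
from h import *
from scipy.spatial.transform import Rotation as Ro
c=cam("top")
def pr(n,p,q,z):
    a,b=ray(c,*p,z)[:2],ray(c,*q,z)[:2]; d=a-b
    print(n,"mid",(a+b)/2,"len",np.linalg.norm(d),"yaw",np.degrees(np.arctan2(d[1],d[0])))
pr("nut",(395+183/6.5,181+88/6.5),(395+212/6.5,181+310/6.5),.026)
pr("lug",(125+225/6.5,188+133/6.5),(125+209/6.5,188+268/6.5),.085)
im=c["image"]; hsv=cv2.cvtColor(im,cv2.COLOR_BGR2HSV)
m=(hsv[...,2]<80).astype(np.uint8); m[:, :120]=0; m[:180]=0; m[262:]=0; m[:,215:]=0
m=cv2.morphologyEx(m,cv2.MORPH_CLOSE,np.ones((15,15)))
m=cv2.morphologyEx(m,cv2.MORPH_OPEN,np.ones((21,21)))
cs,_=cv2.findContours(m,0,1); k=max(cs,key=cv2.contourArea)
Q=np.array([ray(c,*p[0],.052)[:2]*1000 for p in k],np.float32); print("strap",cv2.minAreaRect(Q))
mm=cv2.inRange(hsv,(8,120,90),(30,255,255)); mm[:200]=0;mm[236:]=0;mm[:,:140]=0;mm[:,175:]=0
ys,xs=np.nonzero(mm);print("brass",xs.mean(),ys.mean(),len(xs),ray(c,xs.mean(),ys.mean(),.09))
s=robot.read_state(); M=Ro.from_rotvec(s["orientation"]).as_matrix(); print(M.round(3))
E
python3 m2.py
```

```text
nut mid [ 0.59126808 -0.30161327] len 0.07401528227768629 yaw 6.219490863343068
lug mid [0.5703727  0.25486316] len 0.043059764392944413 yaw -5.366236964850047
strap ((571.3806762695312, 256.6943359375), (143.4322967529297, 129.1671600341797), 85.01276397705078)
brass 158.23529411764707 218.18627450980392 102 [0.57109638 0.25380547 0.09      ]
[[-0.961  0.278 -0.   ]
 [ 0.278  0.961 -0.001]
 [ 0.    -0.001 -1.   ]]
```

Sizes agree: corner to corner 74 mm (76 expected), lugs 43 mm (44), strap 143x129 mm. Moving over the nut.

```bash
python3 -m inch '[[[-3.2,-3.6,0,0,0,0,-1],[-3.2,-3.6,0,0,0,0,-1],[-3.2,-3.6,0,0,0,0,-1],[-3.2,-3.6,0,0,0,0,-1],[-3.2,-3.6,0,0,0,0,-1]]]'
python3 -m inch '[[[-3.2,-3.6,0,0,0,0,-1],[-3.2,-3.6,0,0,0,0,-1],[-3.2,-3.6,0,0,0,0,-1],[-3.2,-3.6,0,0,0,0,-1],[-3.2,-3.6,0,0,0,0,-1]]]'
python3 -m inch '[[[-3.2,-3.6,0,0,0,0,-1],[-3.2,-3.6,0,0,0,0,-1],[-3.2,-3.6,0,0,0,0,-1],[-3.2,-3.6,0,0,0,0,-1],[-3.2,-3.6,0,0,0,0,-1]]]'
python3 -m inch '[[[-3.2,-3.6,0,0,0,0,-1],[-3.2,-3.6,0,0,0,0,-1],[-3.2,-3.6,0,0,0,0,-1],[-3.2,-3.6,0,0,0,0,-1],[0,0,0,0,0,0,-1]]]'
python3 -m inch '[[[0,0,0,0,0,-7.4,-1],[0,0,0,0,0,-7.4,-1],[0,0,0,0,0,-7.4,-1],[0,0,0,0,0,0,-1],[0,0,0,0,0,0,-1]]]'
cat > s.py <<'E'
from h import *
import sys
from scipy.spatial.transform import Rotation as Ro
s=robot.read_state(); M=Ro.from_rotvec(s["orientation"]).as_matrix()
print("t",round(s["t"],2),"pos",s["tool_pos"].round(4),"yawY",np.degrees(np.arctan2(M[1,1],M[0,1])).round(2),"tilt",M[2].round(3),"F",s["force"].round(1),"T",s["wrist_torque"].round(2),"open",round(s["opening"],4),"q6",s["q"][5].round(2))
if len(sys.argv)>3:
    print("tool cm",(100*M.T@(np.array(list(map(float,sys.argv[1:4])))-s["tool_pos"])).round(2))
E
python3 s.py .5925 -.301 .05
```

```text
t: 0.7
tool_pos: [0.2708, 0.3572, 0.1843]
orientation: [0.44, 3.11, -0.0]
force: [1.5, 0.7, 0.6]
opening: 0.0931
t: 1.2
tool_pos: [0.3745, 0.1397, 0.1847]
orientation: [0.441, 3.11, 0.001]
force: [0.3, -0.3, -0.8]
opening: 0.0932
t: 1.7
tool_pos: [0.4782, -0.078, 0.1846]
orientation: [0.442, 3.11, 0.0]
force: [0.5, 0.2, -0.4]
opening: 0.0928
t: 2.2
tool_pos: [0.5607, -0.2545, 0.1815]
orientation: [-0.447, -3.106, 0.0]
force: [-0.5, -0.2, 0.2]
opening: 0.0928
t: 2.7
tool_pos: [0.5605, -0.2493, 0.1846]
orientation: [0.16, -3.137, -0.0]
force: [-0.4, 0.2, 0.7]
opening: 0.0929
t 2.7 pos [ 0.5605 -0.2493  0.1846] yawY 95.85 tilt [ 0.  0. -1.] F [-0.4  0.2  0.7] T [ 0.1   0.   -0.04] open 0.0929 q6 -2.18
tool cm [-2.65 -5.47 13.46]
```

```bash
python3 -m inch '[[[-1.3,-2.75,3,0,0,0,-1],[-1.35,-2.75,3,0,0,0,-1],[0,0,4,0,0,0,-1],[0,0,3.5,0,0,0,-1],[0,0,0,0,0,0,-1]]]'
python3 s.py .5925 -.301 .005
python3 - <<'E'
from h import *
c=cam("side"); cv2.imwrite("pics/s3.png",cv2.resize(c["image"][250:430,330:560],(736,576)))
E
```

```text
t: 3.2
tool_pos: [0.5884, -0.2989, 0.0425]
orientation: [0.161, -3.128, -0.01]
force: [-0.8, 0.5, -1.1]
opening: 0.0931
t 3.2 pos [ 0.5884 -0.2989  0.0425] yawY 95.87 tilt [ 0.009  0.007 -1.   ] F [-0.8  0.5 -1.1] T [0.06 0.02 0.01] open 0.0931 q6 -2.22
tool cm [-0.42 -0.28  3.75]
```

View pics/s3.png

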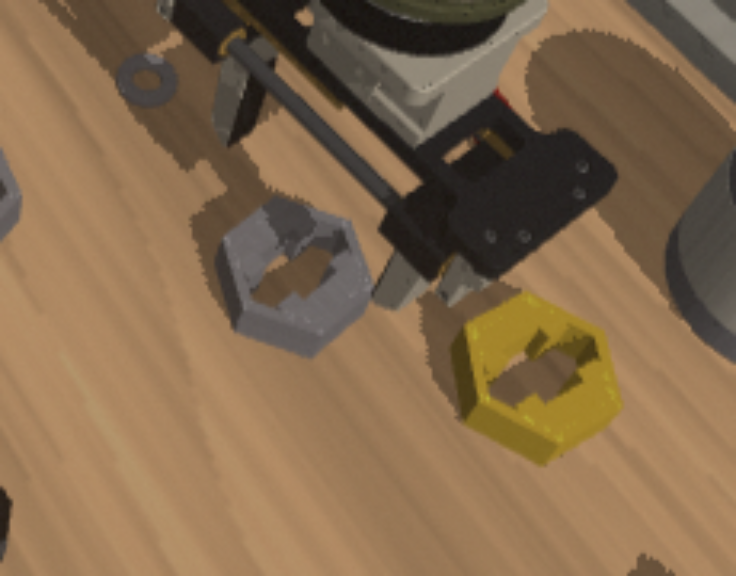

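The side crop shows the open fingers straddling the grey slotted nut at (295,270). The yellow one at (535,375) is clear. Descending to grasp.

```bash
python3 -m inch '[[[0,0,0,0,0,0,-1],[0,0,2,0,0,0,-1],[0,0,1.5,0,0,0,-1],[0,0,0,0,0,0,-1],[0,0,0,0,0,0,-1]]]'
python3 s.py .5925 -.301 .005
```

```text
t: 3.75
tool_pos: [0.5931, -0.3017, 0.0154]
orientation: [-0.166, 3.137, -0.0]
force: [-0.2, -0.2, -0.3]
opening: 0.0928
t 3.75 pos [ 0.5931 -0.3017  0.0154] yawY 96.05 tilt [-0. -0. -1.] F [-0.2 -0.2 -0.3] T [-0.02 -0.07  0.06] open 0.0928 q6 -2.22
tool cm [0.05 0.08 1.04]
```

```bash
python3 -m inch '[[[0,0,0.6,0,0,0,-1],[0,0,0.4,0,0,0,-1],[0,0,0,0,0,0,-1],[0,0,0,0,0,0,1],[0,0,0,0,0,0,1]]]' 45
python3 -m inch '[[[0,0,0,0,0,0,1],[0,0,0,0,0,0,1],[0,0,0,0,0,0,1],[0,0,0,0,0,0,1],[0,0,0,0,0,0,1]]]'
python3 s.py
```

```text
t: 4.25
tool_pos: [0.5929, -0.3017, 0.0047]
orientation: [-0.166, 3.137, -0.0]
force: [-0.1, 0.3, -0.2]
opening: 0.0814
t: 4.75
tool_pos: [0.5928, -0.3017, 0.0046]
orientation: [-0.166, 3.137, -0.0]
force: [0.2, 0.3, -0.9]
opening: 0.0418
t 4.75 pos [ 0.5928 -0.3017  0.0046] yawY 96.05 tilt [-0. -0. -1.] F [ 0.2  0.3 -0.9] T [-0.01  0.    0.06] open 0.0418 q6 -2.22
```

Opening is 42 mm, less than the 66 mm nut, so the grasp has missed. I'll look.

```bash
python3 - <<'E'
from h import *
s=robot.read_state(); print(s["opening"])
c=cam("side"); a=cv2.resize(c["image"][270:420,330:520],(760,600)); print(proj(c,s["tool_pos"]))
cv2.imwrite("pics/s4.png",a)
E
python3 s.py
```

```text
0.04177653174983527
[420.34824313 337.84490126]
t 4.8 pos [ 0.5928 -0.3016  0.0045] yawY 96.05 tilt [-0.  0. -1.] F [-0.2  0.   0.7] T [ 0.04 -0.01  0.03] open 0.0372 q6 -2.22
```

View pics/s4.png

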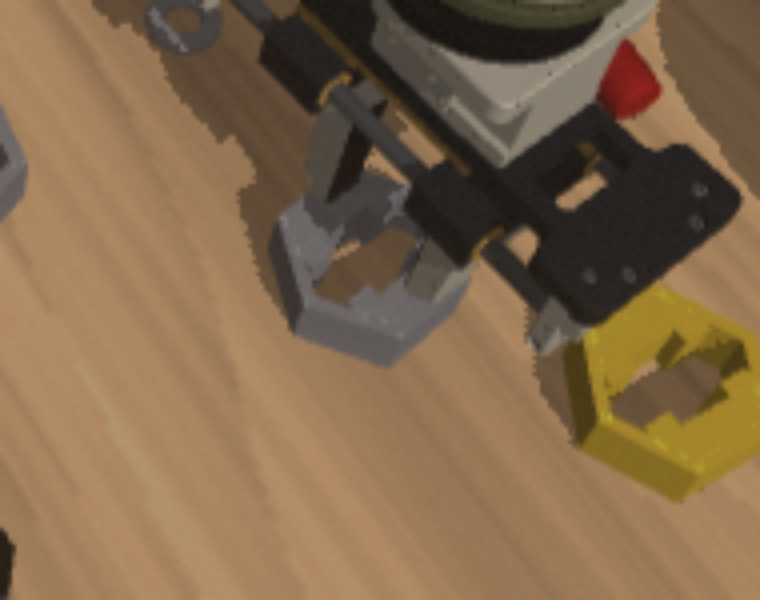

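The side crop shows the fingertips, at about full-image (411,320) and (436,344), overlapping the nut's top face instead of going around it. The nut centre is at about (422,335), not moved. I'll triangulate the nut and the fingertips before going on.

```bash
python3 - <<'E'
from h import *
c=cam("side"); d=cam("top")
s=robot.read_state()
P=lambda k:np.array(k["K"])@np.c_[np.array(k["R"]),np.array(k["t"]).ravel()]
def tri(a,b):
    X=cv2.triangulatePoints(P(c),P(d),np.array(a,float).reshape(2,1),np.array(b,float).reshape(2,1)).ravel(); return X[:3]/X[3]
print("nut tri",tri((422.5,334.5),(425.3,211.3)))
print("nut by side z.026",ray(c,422.5,334.5,.026),"proj expected side",proj(c,[.5922,-.301,.026]))
print("proj top of expected",proj(d,[.5922,-.301,.026]))
im=d["image"]; cv2.imwrite("pics/t5.png",np.hstack([cv2.resize(im[165:265,380:480],(400,400)),cv2.resize(im[165:265,105:205],(400,400))]))
for z in(0,.026,.05): print(z,proj(c,[.5928,-.3017,z]),proj(d,[.5928,-.3017,z]))
# other checks side: wide nut, stud tip
print("wide",proj(c,[.4668,-.178,.026]),"stud tip",proj(c,[.5708,.2543,.101]),"short",proj(c,[.627,-.0561,.026]))
E
```

```text
nut tri [ 0.59291032 -0.30292441  0.01789314]
nut by side z.026 [ 0.58897209 -0.30551375  0.026     ] proj expected side [422.35942637 331.28034775]
proj top of expected [425.0812115  211.13361953]
0 [419.82338018 339.17726559] [423.2776436  212.42112007]
0.026 [422.94488999 331.46401201] [425.40435716 210.85397391]
0.05 [425.98190396 323.95954774] [427.44714451 209.34867184]
wide [313.01869903 305.58016188] stud tip [253.03274794 104.3614749 ] short [355.71021544 218.95280087]
```

View pics/t5.png

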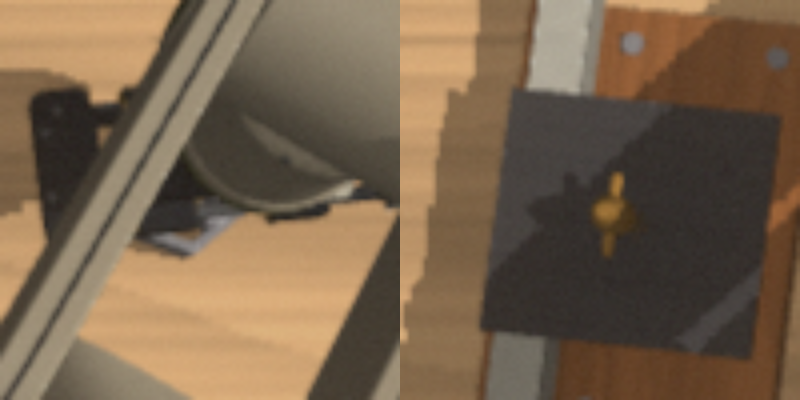

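Both views put the nut where the arm is reported to be. Yet the tips project at about z≈0.026, not 0.005, and they closed past 66 mm with no force. So the fingers' real ends are about 2 cm higher than reported, above the nut. I'll reopen and descend in small steps, watching the force.

```bash
python3 -m inch '[[[0,0,-0.3,0,0,0,-1],[0,0,0,0,0,0,-1],[0,0,0,0,0,0,-1],[0,0,0,0,0,0,-1],[0,0,0,0,0,0,-1]]]'
python3 -m inch '[[[0,0,0,0,0,0,-1],[0,0,0,0,0,0,-1],[0,0,0,0,0,0,-1],[0,0,0,0,0,0,-1],[0,0,0,0,0,0,-1]]]'
python3 -m inch '[[[0,0,0.3,0,0,0,-1],[0,0,0.3,0,0,0,-1],[0,0,0.2,0,0,0,-1],[0,0,0,0,0,0,-1]]]'
python3 s.py
python3 - <<'E'
from h import *
c=cam("side"); cv2.imwrite("pics/s6.png",cv2.resize(c["image"][270:390,350:510],(800,600)))
E
```

```text
t: 5.4
tool_pos: [0.5928, -0.3016, 0.0075]
orientation: [0.166, -3.137, -0.0]
force: [-0.4, 0.3, 0.2]
opening: 0.0649
t: 5.9
tool_pos: [0.5928, -0.3017, 0.0076]
orientation: [-0.166, 3.137, -0.0]
force: [-0.1, -0.3, 0.6]
opening: 0.0929
t: 6.3
tool_pos: [0.5923, -0.3014, -0.0012]
orientation: [0.166, -3.136, -0.001]
force: [-0.5, 0.1, 0.2]
opening: 0.0933
t 6.3 pos [ 0.5923 -0.3014 -0.0012] yawY 96.05 tilt [ 0.001  0.001 -1.   ] F [-0.5  0.1  0.2] T [ 0.03 -0.01 -0.04] open 0.0933 q6 -2.22
```

View pics/s6.png

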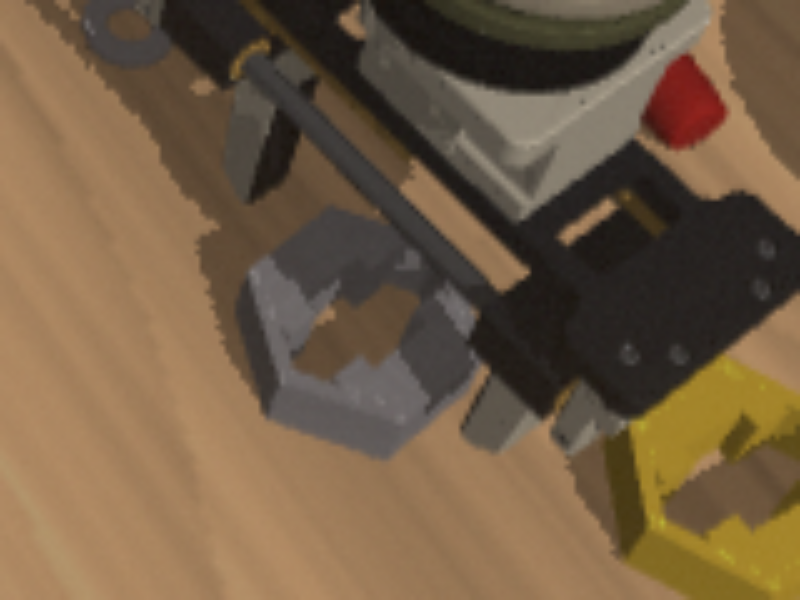

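The crop shows the fingers at reported z≈0, straddling the nut with no contact; tips are at (250,200) and (490,450). A fixed stub on the gripper's end cap at (580,440) is close to the yellow nut, so I'll check its clearance.

```bash
python3 - <<'E'
from h import *
from scipy.spatial.transform import Rotation as Ro
c=cam("side"); s=robot.read_state(); M=Ro.from_rotvec(s["orientation"]).as_matrix(); T=s["tool_pos"]
def pt(x,y,z): 
    p=proj(c,T+M@[x,y,-z]); return ((p-[350,270])*5).round(0)
print("toolY world",M[:,1].round(2),"toolX",M[:,0].round(2))
for y in(.0465,.064,-.0465,-.064):
    print(y,[(z,pt(0,y,z)) for z in(0,.01,.02,.03)])
for y in(-.094,.094):
    for x in(-.0375,.0375): print("body",x,y,[(z,pt(x,y,z)) for z in(.03,.06,.084,.1)])
E
```

```text
toolY world [-0.11  0.99  0.  ] toolX [-0.99 -0.11  0.  ]
0.0465 [(0, array([250., 242.])), (0.01, array([255., 226.])), (0.02, array([260., 211.])), (0.03, array([265., 195.]))]
0.064 [(0, array([215., 204.])), (0.01, array([219., 188.])), (0.02, array([223., 172.])), (0.03, array([228., 156.]))]
-0.0465 [(0, array([453., 458.])), (0.01, array([460., 445.])), (0.02, array([467., 430.])), (0.03, array([475., 416.]))]
-0.064 [(0, array([494., 502.])), (0.01, array([501., 489.])), (0.02, array([509., 475.])), (0.03, array([517., 461.]))]
body -0.0375 -0.094 [(0.03, array([680., 469.])), (0.06, array([711., 425.])), (0.084, array([737., 388.])), (0.1, array([756., 362.]))]
body 0.0375 -0.094 [(0.03, array([502., 614.])), (0.06, array([528., 573.])), (0.084, array([550., 539.])), (0.1, array([565., 514.]))]
body -0.0375 0.094 [(0.03, array([252.,  38.])), (0.06, array([266., -14.])), (0.084, array([278., -58.])), (0.1, array([286., -88.]))]
body 0.0375 0.094 [(0.03, array([ 79., 149.])), (0.06, array([88., 99.])), (0.084, array([96., 56.])), (0.1, array([102.,  27.]))]
```

Body and stub are about 10 cm above the tip level, so they clear the yellow nut. The finger tips project about 25 mm higher than reported. I'll descend, feeling for the bench.

```bash
python3 -m inch '[[[0,0,0.5,0,0,0,-1],[0,0,0.5,0,0,0,-1],[0,0,0.3,0,0,0,-1],[0,0,0,0,0,0,-1]]]'
python3 -m inch '[[[0,0,0.2,0,0,0,-1],[0,0,0,0,0,0,-1]]]'
python3 -m inch '[[[0,0,0.2,0,0,0,-1],[0,0,0,0,0,0,-1]]]'
python3 s.py
```

```text
t: 6.8
tool_pos: [0.5921, -0.3012, -0.0145]
orientation: [0.166, -3.136, -0.001]
force: [0.2, -0.8, -0.3]
opening: 0.0931
t: 7.0
tool_pos: [0.5927, -0.3016, -0.0157]
orientation: [0.166, -3.137, -0.0]
force: [0.0, -0.7, 0.2]
opening: 0.0927
t: 7.2
tool_pos: [0.5927, -0.3016, -0.0176]
orientation: [0.166, -3.137, -0.0]
force: [-1.1, -0.2, 0.1]
opening: 0.0931
t 7.2 pos [ 0.5927 -0.3016 -0.0176] yawY 96.05 tilt [ 0.  0. -1.] F [-1.1 -0.2  0.1] T [ 0.01 -0.   -0.04] open 0.0931 q6 -2.22
```

```bash
python3 -m inch '[[[0,0,0.2,0,0,0,-1],[0,0,0,0,0,0,-1]]]'
python3 -m inch '[[[0,0,0.2,0,0,0,-1],[0,0,0,0,0,0,-1]]]'
python3 -m inch '[[[0,0,0,0,0,0,1],[0,0,0,0,0,0,1],[0,0,0,0,0,0,1],[0,0,0,0,0,0,1],[0,0,0,0,0,0,1]]]' 45
python3 -m inch '[[[0,0,0,0,0,0,1],[0,0,0,0,0,0,1]]]'
python3 s.py
```

```text
t: 7.4
tool_pos: [0.5926, -0.3016, -0.0198]
orientation: [0.166, -3.137, -0.0]
force: [0.1, -0.5, 0.2]
opening: 0.093
t: 7.6
tool_pos: [0.5926, -0.3016, -0.0218]
orientation: [0.166, -3.137, -0.0]
force: [-1.1, -0.2, -0.4]
opening: 0.0929
t: 8.1
tool_pos: [0.5929, -0.3017, -0.0214]
orientation: [-0.166, 3.137, -0.0]
force: [-0.7, 0.4, 1.0]
opening: 0.0662
t: 8.3
tool_pos: [0.5928, -0.3016, -0.0214]
orientation: [-0.166, 3.137, -0.0]
force: [-0.5, 0.4, 0.1]
opening: 0.0655
t 8.3 pos [ 0.5928 -0.3016 -0.0214] yawY 96.05 tilt [-0. -0. -1.] F [-0.5  0.4  0.1] T [ 0.04  0.06 -0.1 ] open 0.0655 q6 -2.22
```

Gripped at 65.5 mm, which matches 66. Lift and align yaw.

```bash
python3 -m inch '[[[0,0,-1,0,0,0,1],[0,0,-3,0,0,0,1],[0,0,-4.5,0,0,0,1],[0,0,-4.5,0,0,5.6,1],[0,0,-1,0,0,5.6,1]]]'
python3 -m inch '[[[0,0,0,0,0,0,1]]]'
python3 s.py .5706 .2545 .11
```

```text
t: 8.8
tool_pos: [0.596, -0.3036, 0.1266]
orientation: [0.147, 3.129, -0.008]
force: [0.7, -0.5, -2.2]
opening: 0.0656
t: 8.9
tool_pos: [0.5947, -0.3028, 0.1228]
orientation: [0.143, 3.133, -0.005]
force: [0.3, 0.1, -2.5]
opening: 0.0659
t 8.9 pos [ 0.5947 -0.3028  0.1228] yawY 84.77 tilt [-0.006 -0.003 -1.   ] F [ 0.3  0.1 -2.5] T [-0.02  0.01  0.01] open 0.0659 q6 -2.03
tool cm [ 7.49 55.28  1.08]
```

```bash
python3 -m inch '[[[0.6,4.6,0,0,0,0,1],[0.6,4.6,0,0,0,0,1],[0.6,4.6,0,0,0,0,1],[0.6,4.6,0,0,0,0,1],[0.6,4.6,0,0,0,0,1]]]'
python3 -m inch '[[[0.6,4.6,0,0,0,0,1],[0.6,4.6,0,0,0,0,1],[0.6,4.6,0,0,0,0,1],[0.6,4.6,0,0,0,0,1],[0.6,4.6,0,0,0,0,1]]]'
python3 -m inch '[[[0.6,4,0,0,0,0,1],[0.6,3,0,0,0,0,1],[0,0,0,0,0,0,1],[0,0,0,0,0,0,1],[0,0,0,0,0,0,1]]]'
python3 s.py .5706 .2545 .11
python3 - <<'E'
from h import *
for n in("side","top"):
    c=cam(n); s=robot.read_state(); T=s["tool_pos"]; print(n,proj(c,T+[0,0,.0214]),proj(c,T+[0,0,.0474]),"stud",proj(c,[.5706,.2545,.101]))
    im=c["image"]; a=im[50:170,180:340] if n=="side" else im[158:278,80:240]
    cv2.imwrite(f"pics/7{n}.png",cv2.resize(a,(800,600)))
E
```

```text
t: 9.4
tool_pos: [0.5815, -0.0678, 0.1162]
orientation: [-0.136, -3.135, -0.001]
force: [-0.1, 1.5, -3.0]
opening: 0.0658
t: 9.9
tool_pos: [0.5723, 0.1634, 0.1163]
orientation: [-0.136, -3.135, 0.001]
force: [0.9, -0.2, -2.4]
opening: 0.0656
t: 10.4
tool_pos: [0.568, 0.2314, 0.1172]
orientation: [-0.14, -3.136, 0.002]
force: [0.1, -0.5, -3.6]
opening: 0.0658
t 10.4 pos [0.568  0.2314 0.1172] yawY 84.89 tilt [ 0.002 -0.001 -1.   ] F [ 0.1 -0.5 -3.6] T [ 0.03 -0.02  0.04] open 0.0658 q6 -1.18
tool cm [-0.06  2.32  0.72]
side [255.21867998  94.55354978] [254.09142171  82.82127564] stud [252.90163105 104.33761234]
top [162.71008389 216.44860975] [159.0614189  214.79142354] stud [156.38713978 217.78419253]
```

View pics/7side.png

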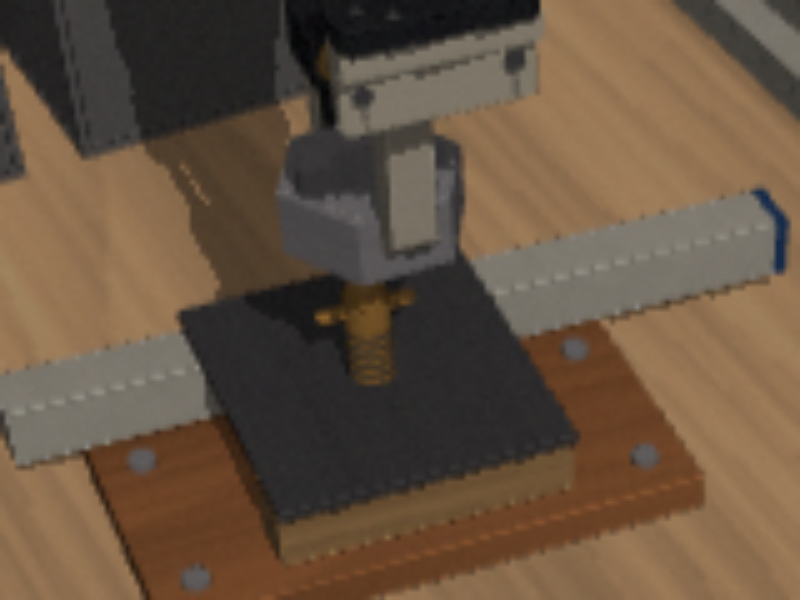

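The side crop shows the nut held level and centred on the finger (finger and flat midpoint both at u≈412). The stud's lugs are below it at (318,317) and (412,297). The nut still has to go about 23 mm in +y. I'll compare these points with their predicted positions.

```bash
python3 - <<'E'
from h import *
c=cam("side"); s=robot.read_state(); T=s["tool_pos"]
f=lambda X:((proj(c,X)-[180,50])*5).round(1)
for a,o in((-125.1,"365,285"),(-185.1,"280,235"),(-65.1,"460,260")):
    r=np.radians(a); print("corner",f(T+[.0381*np.cos(r),.0381*np.sin(r),.0214]),"obs",o)
S=np.array([.5706,.2545]); r=np.radians(-5.2); d=.022*np.array([np.cos(r),np.sin(r)])
for k,o in((-1,"318,317"),(1,"412,297")): print("lug",f([*(S+k*d),.084]),"obs",o)
print("mid lug by side", ray(c,180+365/5,50+307/5,.084))
print("stud base ctr",f([*S,.052]),"obs ~ 373,378")
E
python3 s.py .5706 .2545 .09
```

```text
corner [359.8 279.9] obs 365,285
corner [283.7 244.1] obs 280,235
corner [453.5 256. ] obs 460,260
lug [317.5 319.4] obs 318,317
lug [418.  293.6] obs 412,297
mid lug by side [0.56932346 0.2547456  0.084     ]
stud base ctr [374.5 369.3] obs ~ 373,378
t 10.55 pos [0.5687 0.2314 0.1182] yawY 84.79 tilt [ 0. -0. -1.] F [-0.3  0.1 -3. ] T [-0.02 -0.06  0.01] open 0.0655 q6 -1.18
tool cm [0.02 2.32 2.82]
```

Everything agrees to about 2 mm. Move over the stud and lower.

```bash
python3 -m inch '[[[0,1.2,0,0,0,0,1],[0,1.1,1,0,0,0,1],[0,0,2,0,0,0,1],[0,0,0,0,0,0,1],[0,0,0,0,0,0,1]]]'
python3 s.py .570 .2545 .0306
python3 -m inch '[[[0,0,0.5,0,0,0,1],[0,0,0.5,0,0,0,1],[0,0,0,0,0,0,1]]]'
python3 s.py .570 .2545 .0306
```

```text
t: 11.05
tool_pos: [0.5698, 0.2558, 0.0875]
orientation: [-0.14, -3.136, 0.001]
force: [0.2, -0.6, -2.4]
opening: 0.0655
t 11.05 pos [0.5698 0.2558 0.0875] yawY 84.88 tilt [ 0.002 -0.001 -1.   ] F [ 0.2 -0.6 -2.4] T [0.08 0.   0.01] open 0.0655 q6 -1.14
tool cm [-0.04 -0.13  5.69]
t: 11.35
tool_pos: [0.5704, 0.2554, 0.078]
orientation: [-0.141, -3.138, 0.0]
force: [-0.3, -0.4, -1.8]
opening: 0.0656
t 11.35 pos [0.5704 0.2554 0.078 ] yawY 84.84 tilt [ 0.001 -0.    -1.   ] F [-0.3 -0.4 -1.8] T [-0.01  0.05  0.05] open 0.0656 q6 -1.14
tool cm [ 0.03 -0.09  4.74]
```

```bash
python3 -m inch '[[[0,-0.1,0.4,0,0,0,1],[0,0,0.4,0,0,0,1],[0,0,0.4,0,0,0,1],[0,0,0,0,0,0,1]]]'
python3 -m inch '[[[0,0,0.3,0,0,0,1],[0,0,0.3,0,0,0,1],[0,0,0,0,0,0,1]]]'
python3 s.py .570 .2545 .0306
```

```text
t: 11.75
tool_pos: [0.57, 0.2543, 0.0655]
orientation: [-0.141, -3.137, 0.001]
force: [-0.4, 0.5, -3.3]
opening: 0.0655
t: 12.05
tool_pos: [0.5702, 0.2545, 0.0599]
orientation: [-0.141, -3.138, 0.0]
force: [0.5, 0.1, -2.9]
opening: 0.0653
t 12.05 pos [0.5702 0.2545 0.0599] yawY 84.86 tilt [ 0.001 -0.    -1.   ] F [ 0.5  0.1 -2.9] T [ 0.02  0.01 -0.01] open 0.0653 q6 -1.14
tool cm [0.02 0.   2.93]
```

Past the lug tops with no contact. Continue down to the strap.

```bash
python3 -m inch '[[[0,0,0.6,0,0,0,1],[0,0,0.6,0,0,0,1],[0,0,0.6,0,0,0,1],[0,0,0.4,0,0,0,1],[0,0,0,0,0,0,1]]]'
python3 -m inch '[[[0,0,0.3,0,0,0,1],[0,0,0.2,0,0,0,1],[0,0,0,0,0,0,1]]]'
python3 -m inch '[[[0,0,0.1,0,0,0,1],[0,0,0,0,0,0,1]]]'
python3 s.py .570 .2545 .0306
```

```text
t: 12.55
tool_pos: [0.5698, 0.2543, 0.0373]
orientation: [-0.141, -3.137, 0.001]
force: [-0.8, -0.1, -2.4]
opening: 0.0657
t: 12.85
tool_pos: [0.5704, 0.2545, 0.0333]
orientation: [-0.141, -3.138, 0.0]
force: [0.5, 1.0, -3.4]
opening: 0.0655
t: 13.05
tool_pos: [0.5706, 0.2546, 0.0325]
orientation: [0.141, 3.138, 0.0]
force: [0.0, -0.5, -3.0]
opening: 0.0656
t 13.05 pos [0.5706 0.2546 0.0325] yawY 84.86 tilt [-0.  0. -1.] F [ 0.  -0.5 -3. ] T [ 0.   -0.01  0.01] open 0.0656 q6 -1.14
tool cm [ 0.06 -0.02  0.19]
```

```bash
python3 -m inch '[[[0,0,0.1,0,0,0,1],[0,0,0,0,0,0,1]]]'
python3 -m inch '[[[0,0,0.1,0,0,0,1],[0,0,0,0,0,0,1]]]'
python3 -m inch '[[[0,0,0.05,0,0,0,1],[0,0,0,0,0,0,1]]]'
python3 s.py .570 .2545 .0306
```

```text
t: 13.25
tool_pos: [0.5705, 0.2546, 0.0314]
orientation: [-0.141, -3.138, 0.0]
force: [-0.3, 0.3, -3.5]
opening: 0.0657
t: 13.45
tool_pos: [0.5707, 0.2546, 0.0306]
orientation: [0.141, 3.138, 0.0]
force: [0.2, 0.3, -2.2]
opening: 0.0656
t: 13.65
tool_pos: [0.5708, 0.2546, 0.0306]
orientation: [0.141, 3.138, 0.0]
force: [-1.5, -0.3, 2.6]
opening: 0.066
t 13.65 pos [0.5708 0.2546 0.0306] yawY 84.86 tilt [-0.  0. -1.] F [-1.5 -0.3  2.6] T [-0.17  0.46  0.02] open 0.066 q6 -1.14
tool cm [ 0.08 -0.02  0.  ]
```

The nut touches the strap exactly at the predicted height. Now a quarter turn.

```bash
python3 -m inch '[[[0,0,0,0,0,6,1],[0,0,0,0,0,6,1]]]'
python3 s.py
python3 -m inch '[[[0,0,0,0,0,6,1],[0,0,0,0,0,6,1],[0,0,0,0,0,6,1],[0,0,0,0,0,6,1],[0,0,0,0,0,6,1]]]'
python3 s.py
```

```text
t: 13.85
tool_pos: [0.5714, 0.2546, 0.0306]
orientation: [0.474, 3.104, 0.001]
force: [1.4, -1.3, 0.9]
opening: 0.0657
t 13.85 pos [0.5714 0.2546 0.0306] yawY 72.62 tilt [-0.002  0.001 -1.   ] F [ 1.4 -1.3  0.9] T [-0.32 -0.14  0.03] open 0.0657 q6 -0.93
t: 14.35
tool_pos: [0.5714, 0.2543, 0.0306]
orientation: [1.262, 2.875, 0.001]
force: [0.4, -1.9, 1.7]
opening: 0.0657
t 14.35 pos [0.5714 0.2543 0.0306] yawY 42.6 tilt [-0.001  0.001 -1.   ] F [ 0.4 -1.9  1.7] T [-0.45 -0.03  0.04] open 0.0657 q6 -0.41
```

```bash
python3 -m inch '[[[0,0,0,0,0,6,1],[0,0,0,0,0,6,1],[0,0,0,0,0,6,1],[0,0,0,0,0,6,1],[0,0,0,0,0,6,1]]]'
python3 -m inch '[[[0,0,0,0,0,6,1],[0,0,0,0,0,6,1],[0,0,0,0,0,6,1],[0,0,0,0,0,0,1],[0,0,0,0,0,0,1]]]'
python3 s.py
```

```text
t: 14.85
tool_pos: [0.5712, 0.2542, 0.0306]
orientation: [1.964, 2.451, 0.0]
force: [-0.7, -2.4, 1.9]
opening: 0.0657
t: 15.35
tool_pos: [0.5711, 0.2547, 0.0306]
orientation: [2.315, 2.123, 0.002]
force: [0.1, -0.8, 2.8]
opening: 0.0658
t 15.35 pos [0.5711 0.2547 0.0306] yawY -4.98 tilt [ 0.     0.001 -1.   ] F [ 0.1 -0.8  2.8] T [-0.23  0.25 -0.  ] open 0.0658 q6 0.42
```

```bash
python3 -m inch '[[[0,0,0,0,0,0,-1],[0,0,0,0,0,0,-1],[0,0,0,0,0,0,-1],[0,0,0,0,0,0,-1],[0,0,0,0,0,0,-1]]]'
python3 -m inch '[[[0,0,0,0,0,0,-1],[0,0,-1,0,0,0,-1],[0,0,-1,0,0,0,-1]]]'
python3 s.py
python3 -m inch '[[[0,0,-3,0,0,0,-1],[0,0,-4,0,0,0,-1],[0,0,-4.5,0,0,0,-1],[0,0,-2,0,0,0,-1]]]'
python3 -m inch '[[[0,-4.5,0,0,0,0,-1],[0,-4.5,0,0,0,0,-1],[0,-4.5,0,0,0,0,-1],[0,-4.5,0,0,0,0,-1],[0,0,0,0,0,0,-1]]]'
python3 s.py
python3 - <<'E'
from h import *
a=cam("side")["image"][60:160,190:310]; b=cam("top")["image"][168:268,95:215]
cv2.imwrite("pics/fin.png",np.hstack([cv2.resize(a,(400,333)),cv2.resize(b,(400,333))]))
E
```

```text
t: 15.85
tool_pos: [0.5705, 0.2546, 0.0299]
orientation: [-2.319, -2.12, 0.0]
force: [0.1, 0.4, -0.0]
opening: 0.0926
t: 16.15
tool_pos: [0.5704, 0.2545, 0.0506]
orientation: [-2.319, -2.119, 0.001]
force: [-0.1, -0.4, -0.8]
opening: 0.0935
t 16.15 pos [0.5704 0.2545 0.0506] yawY -5.14 tilt [-0.    -0.001 -1.   ] F [-0.1 -0.4 -0.8] T [-0.11  0.06  0.  ] open 0.0935 q6 0.43
t: 16.55
tool_pos: [0.5729, 0.2554, 0.1921]
orientation: [2.316, 2.117, 0.012]
force: [1.0, 0.6, 0.5]
opening: 0.093
t: 17.05
tool_pos: [0.3871, 0.2712, 0.1857]
orientation: [-2.315, -2.122, 0.0]
force: [1.0, 1.4, 0.5]
opening: 0.093
t 17.05 pos [0.3871 0.2712 0.1857] yawY -5.0 tilt [ 0.001 -0.001 -1.   ] F [1.  1.4 0.5] T [-0.07  0.08 -0.01] open 0.093 q6 0.59
```

View pics/fin.png

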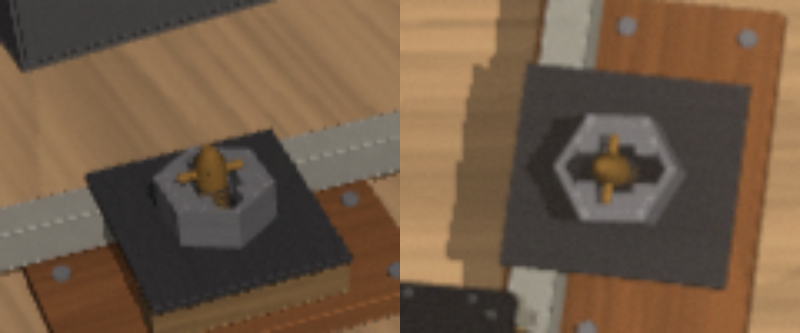

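The nut lies flat on the strap. In the top half of the picture, its slots run left to right (565–665,168), across the lugs, which run vertically (612,140–198). The lugs rest over solid steel and the gripper is clear. Handing in.

```bash
python3 -c "
from plant import robot
print(robot.close_job())"
```

```text
the job is handed in; nothing more can be done
None
```

The long-slotted nut is on the stud, flat on the strap and turned 89.8° so it is locked under the lugs. It has been released, and I handed the job in at about 17 s of the 51 s allowed. I didn't move the other two nuts or the yellow look-alike.

- **Last checks:** strap contact came at the height I had predicted. The final pictures from both cameras show the nut flat, with its slots crosswise to the lugs. The gripper was open and well clear. I did not test the lock by pulling on the nut.
- **What disagreed:** the first grasp closed above the nut. The fingers' real ends are about 2 cm higher than the reported TCP. I confirmed this in the side view and lowered the arm by that much. The second grasp held at 65.5 mm, against the nut's 66 mm.
- **Accuracy:** I found the nut and stud positions from both cameras, and they agreed to about 2 mm. Forces stayed within a few newtons in every reading.

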